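# Reset the tripped turntable at the teapot bench

## Task

The teapot maker's turntable has tripped. With a fingertip, slide the dark steel cover of the control box along its track until the well is open, reach into the well and press the sunken reset key fully down for a moment, then slide the cover back home against its stop so that the well is closed again. Push the cover only, never lift it out of its track; do not press the raised key on the box, and leave the teapot and the other things on the bench where they are.

Things in the scene. Friction and masses are not known exactly. Their poses are not given: they have to be found in the camera images.
- control_box: grey metal control box fixed to the bench, 120 (x) x 210 (y) x 60 mm high; origin at the centre of its underside, z up. Its flat deck is 60 mm above the bench. Along its y runs a shallow track, bounded by aluminium strips 6 mm wide and 5 mm high on the deck (68 mm apart in x), in which a loose cover lies. The well is near its -y end (centre at y = -50 mm), the raised run key near its +y end (y = +80 mm)
- well (a point): centre of the mouth of the well, at deck level; axes as the box's. The well is a rectangular recess 48 mm (x) by 36 mm (y) and 30 mm deep with upright walls. The reset key stands in its middle. Closed fingers fit in when squared to the box
- reset_top (a point): centre of the top of the reset key, a pale round cap 26 mm in diameter, 20 mm below the deck when not pressed; it moves straight down
- reset_key (a joint): travel of the reset key: 0 when up, 0.006 m fully down; a spring returns it (1.5 N to start, 5 N fully down). Pressed counts from 0.0045 m
- ridge (a point): centre of the cover's upright ridge, 14 mm above the deck; axes as the box's. The ridge is 44 mm long in x, 10 mm thick in y, and reaches from the plate to 23 mm above the deck. With the cover home it is right over the well's centre (same x and y). Push it towards the box's +y to open: the well is wholly uncovered from 44 mm on, the far stop is met at 62 mm; push it towards -y to close
- run_top (a point): top of the raised run key, a pale round cap 28 mm in diameter standing 9 mm above the deck in a dark ring; not to be pressed
- run_key (a joint): travel of the run key: 0 when up, 0.006 m fully down; not to be pressed
- turntable: dark round turntable 160 mm in diameter, 50 mm high, fixed; origin at the centre of its underside
- teapot: brown clay teapot standing on the turntable, body 102 mm in diameter, 91 mm high, spout and handle reach 86 and 80 mm from its axis; origin at the centre of its foot
- tool_pot: grey pot 84 mm in diameter, 90 mm high, with tool handles up to 160 mm above the bench; origin at the centre of its underside
- tin: small round tin with a brass-coloured lid, 54 mm in diameter, 37 mm high; origin at the centre of its underside
- cover: loose dark steel cover, a plate 64 (x) x 52 (y) x 5 mm with a bare-metal ridge across its middle, lying on the deck in the track with 2 mm play each side, about 170 g, held by friction alone; it starts a little ajar (2 to 14 mm from home). At home its -y edge meets the home stop. Origin at the centre of its underside
Mind the look-alikes: they are no part of the job. Leave any purple or turquoise look-alike of the control_box alone.

How it is judged:
On the way, in this order (a step that is already met when the one before it is completed fails the run):
1. the cover is slid along its track and the well is open (cover 40 mm or more from home) (y of ridge in the frame of well above 0.04 m and z of ridge in the frame of well below 0.02 m), for 0.1 s.
2. the reset key is pressed down (4.5 mm or more) (value of joint reset_key above 0.0045 m), for 0.1 s.
3. the cover is back home over the well (y of ridge in the frame of well between -0.006 and 0.006 m and x of ridge in the frame of well between -0.006 and 0.006 m and z of ridge in the frame of well between 0.01 and 0.018 m), for 0.2 s.
At the end, for the whole second after the job is handed in: After the well was opened and the reset key pressed, the cover lies flat and at rest in its track within 6 mm of home, closing the well; both keys are up (all of step 3 and angle between ridge's own z axis and vertical below 0.1 rad and linear speed of cover below 0.02 m/s and value of joint each of reset_key, run_key below 0.0015 m); the robot touches nothing.
It fails at once if the cover is lifted (10 mm) or tipped (0.3 rad) (z of ridge in the frame of well above 0.024 m or angle between ridge's own z axis and vertical above 0.3 rad).
It fails at once if the run key is pressed (3 mm or more) (value of joint run_key above 0.003 m).
It fails at once if a thing on the bench is moved (20 mm) or tipped (distance of any of teapot, tool_pot, tin from where it was at the start of the episode above 0.02 m or angle between any of teapot, tool_pot, tin's own z axis and vertical above 0.3 rad).
It also fails if it takes over 48 s, if anything falls off the work surface, if the arm or the gripper's body presses on something with over 40 N, if the wrist force passes 120 N, or if a joint passes its speed limit or range.

## Robot

A 6-joint arm with a two-finger parallel gripper is mounted at the origin on the work surface. World frame = base frame: x ahead of the robot, y to its left, z up, the work surface at z = 0. Lengths are in m, angles in rad, forces in N, time in s.
With the tool pointing down it reaches from about 0.3 to 0.775 m from the base axis. Payload 14.6 kg.
Tool frame: the origin (TCP) lies at the centre of the arm's flange, where the gripper is bolted on; the fingertips stand 199 mm ahead of it and the grasp point (between the pads) lies 180 mm ahead of it; z points along the fingers, y is the line along which they close (so a half turn about z gives the same grasp; the last joint's range is limited). The gripper opens to 94 mm and grips with 3 to 60 N. Pads are 16 mm wide; open, the fingers measure 119 mm over their backs; the gripper's body (75 mm by 177 mm) begins 78 mm behind the grasp point.
Start: joints at [-1.296, 0.3, 1.521, -0, 1.321, -0.067], TCP at [0.184, -0.518, 0.405] pointing down, gripper open.
Joint ranges: [-3.03, 3.03], [-0.79, 2.21], [0.23, 2.52], [-1.04, 4.18], [0, 3.07], [-2.55, 2.55]. Speed limits (rad/s): [2.22, 2.22, 2.57, 3.14, 3.14, 3.14].

## Interface

Orientations are given as [roll, pitch, yaw] about the fixed x, y, z axes, in that order (R = Rz(yaw) Ry(pitch) Rx(roll)).
In Python, from station import ctrl gives the robot as it stands. The module is installed in compiled form; this text tells all that it offers.
- The arm moves only by the tool servo_tool, never from a script. Its argument "motion" is a list of rows, each a list of 5 numbers: the closure, from 0 (fully open) to 1 (shut), then the shift along the world's x, y, z in cm, then the turn about the world's z in degrees. A call has 1 to 20 rows; each row is the pose to reach, as a shift and turn from the pose commanded when the call began; what a row does not reach only later rows make up. A row lasts 1/8 s, in which the tool goes at most 62.5 mm and 10.7 degrees, less where a joint would pass 70% of its speed; a pose out of reach is approached as far as the arm can. A call with a gripper value outside its range is refused whole. The fingers move at their own pace and stop on an object; "squeeze" is the grip in N (left out, the last holds). Time passes only in rows, so rows that repeat a pose let the fingers close. It gives the time, the measured TCP pose, the force, the opening and the grip force at its end, in the units of the state.
- ctrl.get_obs(): the state, without advancing time (a new reading comes with each control period).
- ctrl.camera(name): name is "side" or "top"; returns a dict with "image" (384x512x3 uint8, red, green, blue), "fx", "fy", "cx", "cy" (pixels), "camera_from_world" (4x4, takes a point from world to camera coordinates). Camera axes: x right, y up, looking along -z (the intrinsics and any distortion apply to the point x, -y, -z); pixel columns grow to the right and rows downward; lengths in m; the calibration is good to about 2 mm. A picture is of the moment at which its call begins. There is no depth.
- ctrl.hand_in(): hands the job in; it is judged then, once.
The state is a dict: "time_s": time; "qpos": joint angles; "joint_vel": joint speeds; "tau": joint torques, N m; "ee_pos": TCP position; "eef_rot": TCP orientation; "force": force on the tool from outside, world axes, zero at the start; "moment": the same for the moment, N m; "grip_width": finger opening in m; "grip_force": force on a finger pad.
Only numpy, scipy, OpenCV 4.12 (cv2) and the standard library are available. Lean on these libraries where they do the work, as an engineer would, in place of code of your own. Each camera call takes 0.05 s, during which the arm holds its last target. There are 200 camera calls.

## Working session

There is one attempt and no reset: what is moved stays moved. The work goes in short steps, Python scripts to look and compute and a tool call to move; the robot and the scene stay as the last step left them, time stands still between calls to the robot, and variables do not carry over. Pictures are saved under pics/ and viewed, at most 10 in all, crops included, and the job is handed in when it is done.

Besides the shell and the picture viewer there is one more tool, called after "Request:" by a JSON object that holds its "op" and its "data". servo_tool: Moves the arm, as the interface text tells. Its arguments: {"type":"object","properties":{"motion":{"type":"array","items":{"type":"array","items":{"type":"number"}}},"squeeze":{"type":"number"}},"required":["motion"]}

```bash
mkdir -p pics; python3 - <<'E'
from station import ctrl
import cv2,numpy as np,pickle
for n in("side","top"):
    c=ctrl.camera(n); pickle.dump(c,open(f"{n}.pkl","wb")); cv2.imwrite(f"pics/{n}0.png",c["image"][:,:,::-1])
    print(n,{k:v for k,v in c.items() if k!="image"})
o=ctrl.get_obs();print(o)
E
```

```text
side {'fx': 478.04091611691774, 'fy': 478.04091611691774, 'cx': 258.223751792699, 'cy': 186.12635399993562, 'camera_from_world': array([[ 0.98518247, -0.17146475,  0.00391693, -0.5470659 ],
       [ 0.12784528,  0.74939946,  0.64965839, -0.10307761],
       [-0.11432886, -0.6395313 ,  0.76021617, -1.6241372 ],
       [ 0.        ,  0.        ,  0.        ,  1.        ]])}
top {'fx': 415.44932792511014, 'fy': 415.44932792511014, 'cx': 261.14028032083365, 'cy': 198.15238484206176, 'camera_from_world': array([[-5.29457631e-03, -9.99985899e-01,  4.10481987e-04,
        -4.68177341e-02],
       [ 9.91242977e-01, -5.19412238e-03,  1.31948405e-01,
        -5.54136240e-01],
       [-1.31944412e-01,  1.10549829e-03,  9.91256501e-01,
        -1.19768008e+00],
       [ 0.00000000e+00,  0.00000000e+00,  0.00000000e+00,
         1.00000000e+00]])}
{'time_s': 0.1, 'qpos': array([-1.29562117e+00,  3.00379018e-01,  1.52153022e+00,  1.01241268e-05,
        1.32068481e+00, -6.65655412e-02]), 'joint_vel': array([-1.21039372e-03, -8.71247570e-04, -4.00371947e-03,  1.38583580e-03,
       -1.50153102e-05,  9.49615018e-04]), 'tau': array([ 4.63634660e-04, -5.32648051e+01, -3.53285801e+01,  7.08997459e-02,
        2.34483078e-02, -6.33535251e-05]), 'ee_pos': array([ 0.18432585, -0.51815362,  0.40415825]), 'eef_rot': array([-3.14059414e+00, -7.63934351e-05,  3.41738146e-01]), 'force': array([ 0.70967305,  0.01351109, -0.1412335 ]), 'moment': array([0.068574  , 0.0136617 , 0.01325438]), 'grip_force': 0.0, 'grip_width': 0.09418202352240683}
```

View pics/top0.png

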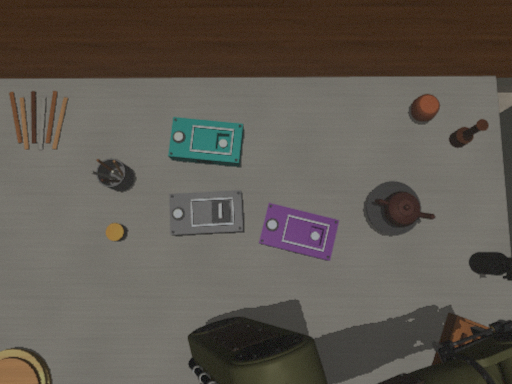

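View pics/side0.png

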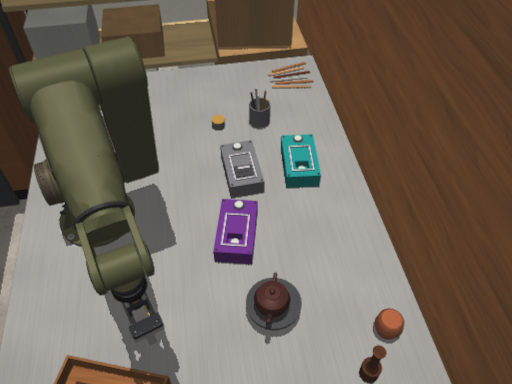

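The candidates are the grey box at top (206,213), the turquoise one at (206,141) and the purple one at (299,231). The grey box fits the description, so I'll confirm it in an enlarged crop.

```bash
cat > h.py <<'E'
import numpy as np,cv2
def ray(c,u,v,z):
    M=c["camera_from_world"];R=M[:3,:3];t=M[:3,3]
    d=R.T@np.array([(u-c["cx"])/c["fx"],-(v-c["cy"])/c["fy"],-1]);o=-R.T@t
    return o+d*(z-o[2])/d[2]
def proj(c,p):
    q=c["camera_from_world"]@np.append(p,1)
    return c["cx"]+c["fx"]*q[0]/-q[2], c["cy"]+c["fy"]*q[1]/q[2]
def crop(c,u0,v0,w,h,k,name):
    cv2.imwrite(name,cv2.resize(c["image"][v0:v0+h,u0:u0+w,::-1],None,fx=k,fy=k,interpolation=cv2.INTER_CUBIC))
E
python3 - <<'E'
import pickle,cv2,numpy as np
from h import *
t=pickle.load(open("top.pkl","rb"));s=pickle.load(open("side.pkl","rb"))
a=cv2.resize(t["image"][180:246,160:254,::-1],None,fx=8,fy=8,interpolation=cv2.INTER_CUBIC)
cv2.imwrite("pics/c1.png",a)
# bright strips outline
g=cv2.cvtColor(t["image"],cv2.COLOR_RGB2GRAY)
m=np.zeros_like(g);m[190:236,186:240]=(g[190:236,186:240]>165)*255
p=np.argwhere(m)[:,::-1].astype(np.float32);r=cv2.minAreaRect(p);print(r,len(p))
for q in cv2.boxPoints(r):print(q,ray(t,*q,.065))
E
```

```text
((0.0, 0.0), (0.0, 0.0), 0.0) 0
[0. 0.] [1.17374657 0.75615584 0.065     ]
[0. 0.] [1.17374657 0.75615584 0.065     ]
[0. 0.] [1.17374657 0.75615584 0.065     ]
[0. 0.] [1.17374657 0.75615584 0.065     ]
```

View pics/c1.png

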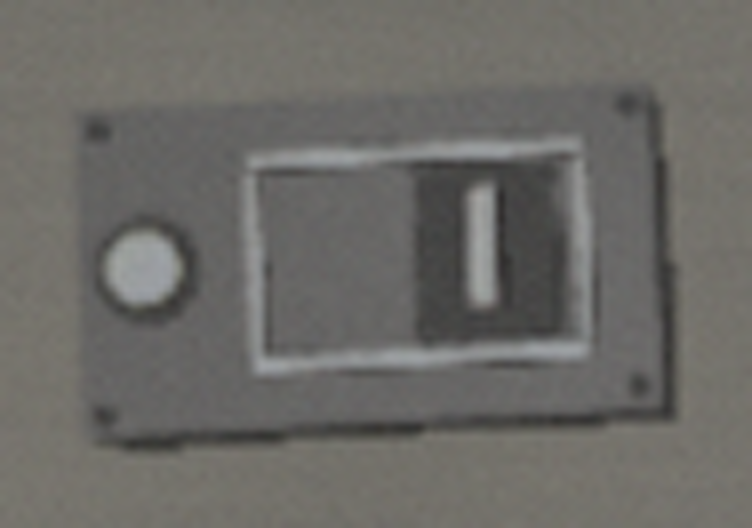

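The crop confirms the grey box: aluminium track with outer corners near crop (247,153), (582,138), (592,357) and (258,372), a dark cover with a bare ridge at (482,245), and the run key at (144,267).

```bash
cat > meas.py <<'E'
import pickle,cv2,numpy as np
from h import *
def blobs(c,u0,v0,w,h,th):
    g=cv2.cvtColor(c["image"],cv2.COLOR_RGB2GRAY)[v0:v0+h,u0:u0+w]
    g=cv2.resize(g,None,fx=8,fy=8,interpolation=cv2.INTER_CUBIC)
    n,l,st,ce=cv2.connectedComponentsWithStats((g>th).astype(np.uint8))
    out=[]
    for i in range(1,n):
        if st[i,4]<600:continue
        p=np.argwhere(l==i)[:,::-1].astype(np.float32)
        f=lambda q:((q+.5)/8-.5+[u0,v0])
        out.append((st[i,4],f(ce[i]),f(cv2.boxPoints(cv2.minAreaRect(p)))))
    return out
E
python3 - <<'E'
from meas import *
t=pickle.load(open("top.pkl","rb"));s=pickle.load(open("side.pkl","rb"))
print(np.percentile(t["image"][190:236,165:244],[50,90,99]))
for a,ce,b in blobs(t,165,190,79,44,140):
    print(a,ce.round(2),b.round(1).tolist())
    for z in(.065,.069,.083):
        bb=np.array([ray(t,*q,z) for q in b]);print(z,ray(t,*ce,z).round(4),bb[:,:2].round(4).tolist())
k=lambda x,y:ray(t,(x+.5)/8+159.5,(y+.5)/8+179.5,.06)
for q in[(97,131),(627,104),(640,386),(104,416)]:print(k(*q).round(4))
E
```

```text
[101. 121. 157.]
1287 [220.11 198.15] [[209.8, 197.5], [231.3, 197.3], [231.3, 198.9], [209.8, 199.1]]
0.065 [0.5508 0.0694 0.065 ] [[0.5528, 0.0993], [0.5531, 0.0369], [0.5485, 0.0368], [0.5482, 0.0992]]
0.069 [0.5502 0.069  0.069 ] [[0.5522, 0.0988], [0.5525, 0.0366], [0.548, 0.0365], [0.5477, 0.0987]]
0.083 [0.5484 0.0676 0.083 ] [[0.5503, 0.0971], [0.5506, 0.0356], [0.5462, 0.0355], [0.5459, 0.097]]
1078 [200.55 199.19] [[193.7, 198.4], [208.3, 198.4], [208.3, 199.9], [193.7, 199.9]]
0.065 [0.548  0.1261 0.065 ] [[0.5503, 0.1461], [0.5501, 0.1036], [0.5457, 0.1036], [0.5459, 0.146]]
0.069 [0.5475 0.1255 0.069 ] [[0.5498, 0.1454], [0.5496, 0.1031], [0.5452, 0.1031], [0.5454, 0.1453]]
0.083 [0.5457 0.1235 0.083 ] [[0.5479, 0.1431], [0.5477, 0.1013], [0.5434, 0.1013], [0.5436, 0.1431]]
675 [232.21 206.38] [[231.2, 200.1], [232.5, 200.0], [233.3, 211.9], [231.9, 212.0]]
0.065 [0.5265 0.0342 0.065 ] [[0.5449, 0.0372], [0.5451, 0.0334], [0.5105, 0.031], [0.5102, 0.0349]]
0.069 [0.5261 0.0339 0.069 ] [[0.5444, 0.037], [0.5446, 0.0331], [0.5101, 0.0308], [0.5098, 0.0346]]
0.083 [0.5245 0
[... 1036 characters left out ...]
 [0.4918, 0.1944]]
0.069 [0.5076 0.1917 0.069 ] [[0.5098, 0.208], [0.5241, 0.1896], [0.5058, 0.1753], [0.4915, 0.1936]]
0.083 [0.5062 0.1889 0.083 ] [[0.5084, 0.205], [0.5226, 0.1869], [0.5044, 0.1727], [0.4903, 0.1908]]
2932 [212.32 224.12] [[191.5, 223.9], [232.7, 222.3], [232.8, 224.4], [191.6, 226.1]]
0.065 [0.4755 0.0912 0.065 ] [[0.4763, 0.1511], [0.4804, 0.0327], [0.4742, 0.0324], [0.4701, 0.1508]]
0.069 [0.4752 0.0908 0.069 ] [[0.476, 0.1505], [0.4801, 0.0324], [0.4739, 0.0321], [0.4698, 0.1501]]
0.083 [0.4742 0.0891 0.083 ] [[0.475, 0.1481], [0.479, 0.0315], [0.473, 0.0312], [0.4689, 0.1478]]
[0.5587 0.2111 0.06  ]
[0.5676 0.018  0.06  ]
[0.4647 0.013  0.06  ]
[0.4549 0.2062 0.06  ]
```

Box centre is about (0.5115, 0.112) with yaw about +0.046. That puts the well at (0.514, 0.062) and the ridge about 6 mm ajar. I'll move above the ridge's -y side with the fingers shut and squared to the box.

Request:
{"op": "servo_tool", "data": {"motion": [[1,2.5,4.2,0,5.5],[1,5,8.5,0,11],[1,7.5,12.8,0,16.5],[1,10,17,0,22],[1,12.5,21.3,0,27.5],[1,15,25.6,0,33],[1,17.5,29.9,0,38.5],[1,20,34.1,0,44],[1,22.5,38.4,0,49.5],[1,25,42.6,0,55],[1,27.5,46.9,0,60.5],[1,30,51.2,0,66],[1,32,54.6,0,71],[1,33,56.3,0,73],[1,33,56.3,-4,73],[1,33,56.3,-8,73],[1,33,56.3,-8,73],[1,33,56.3,-8,73]], "squeeze": 10}}

```text
time_s: 2.35
ee_pos: [0.5146, 0.0445, 0.3262]
eef_rot: [3.14, 0.0, 1.615]
force: [0.4, -0.0, 0.7]
grip_width: 0.0001
grip_force: 0.0
```

```bash
python3 - <<'E'
from meas import *
from station import ctrl
o=ctrl.get_obs();print(o["ee_pos"],o["eef_rot"],o["grip_width"],o["force"],o["qpos"])
s=ctrl.camera("side");pickle.dump(s,open("side.pkl","wb"))
crop(s,190,110,100,100,6,"pics/s1.png")
tip=o["ee_pos"]-[0,0,.199]
for p in (tip,[.5138,.0622,.083],[.5078,.192,.069]): print(((np.array(proj(s,p))-[190,110])*6).round())
E
```

```text
[0.51464508 0.04447181 0.32622493] [3.13998865e+00 6.23564070e-05 1.61506093e+00] 0.00011874327757054032 [ 0.44968209 -0.04280879  0.68178721] [ 1.52883094e-02  3.06321226e-01  1.70545906e+00 -1.75496001e-05
  1.12820724e+00 -2.89688408e-02]
[326. 317.]
[321. 348.]
[279. 210.]
```

View pics/s1.png

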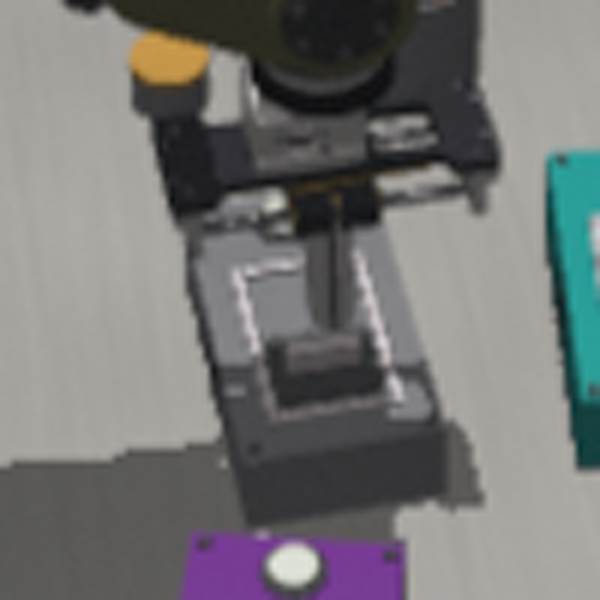

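The crop shows the shut fingers, tip at (328,325), just above and on the -y side of the ridge at (323,350). Both agree with the projections. Next: descend and push.

Request:
{"op": "servo_tool", "data": {"motion": [[1,0,0,-2,0],[1,0,0,-4,0],[1,0,0,-5.2,0],[1,0,0,-5.6,0],[1,0,0,-5.6,0],[1,0,0.4,-5.6,0],[1,-0.04,0.8,-5.6,0],[1,-0.05,1.2,-5.6,0],[1,-0.07,1.6,-5.6,0],[1,-0.09,2.0,-5.6,0],[1,-0.11,2.4,-5.6,0],[1,-0.13,2.8,-5.6,0],[1,-0.15,3.2,-5.6,0],[1,-0.16,3.6,-5.6,0],[1,-0.18,4.0,-5.6,0]]}}

```text
time_s: 4.28
ee_pos: [0.5125, 0.0851, 0.2687]
eef_rot: [-3.142, 0.0, 1.616]
force: [0.2, -3.5, 2.4]
grip_width: 0.0003
grip_force: 1.7
```

Request:
{"op": "servo_tool", "data": {"motion": [[1,-0.02,0.4,0,0],[1,-0.04,0.8,0,0],[1,-0.06,1.2,0,0],[1,-0.07,1.6,0,0],[1,-0.08,1.8,0,0],[1,-0.08,1.8,0,0],[1,-0.06,1.4,0,0],[1,-0.04,1.0,0,0],[1,-0.04,1.0,2.5,0],[1,-0.04,1.0,6,0],[1,0.2,-5,9,0],[1,0.2,-10,9,0],[1,0.2,-10,9,0]]}}

```text
time_s: 5.9
ee_pos: [0.5144, -0.018, 0.359]
eef_rot: [3.141, 0.0, 1.612]
force: [-0.0, 0.5, -0.7]
grip_width: 0.0006
grip_force: 0.0
```

```bash
python3 - <<'E'
from meas import *
from station import ctrl
o=ctrl.get_obs();print(o["time_s"],o["ee_pos"],o["eef_rot"],o["force"])
t=ctrl.camera("top");pickle.dump(t,open("top.pkl","wb"))
crop(t,160,180,94,66,8,"pics/t2.png")
s=ctrl.camera("side");pickle.dump(s,open("side.pkl","wb"))
cv2.imwrite("pics/s2.png",cv2.resize(s["image"][110:210,190:290,::-1],None,fx=6,fy=6,interpolation=cv2.INTER_CUBIC))
for y in (0,.05): print(((np.array(proj(s,[.5138-.046*y,.0622+y,.04 if y==0 else .083]))-[190,110])*6).round())
E
```

```text
5.9 [ 0.51436883 -0.01801705  0.35896448] [3.14096342e+00 1.84118435e-04 1.61183100e+00] [-0.03898833  0.52114829 -0.70870397]
[322. 397.]
[304. 287.]
```

View pics/s2.png

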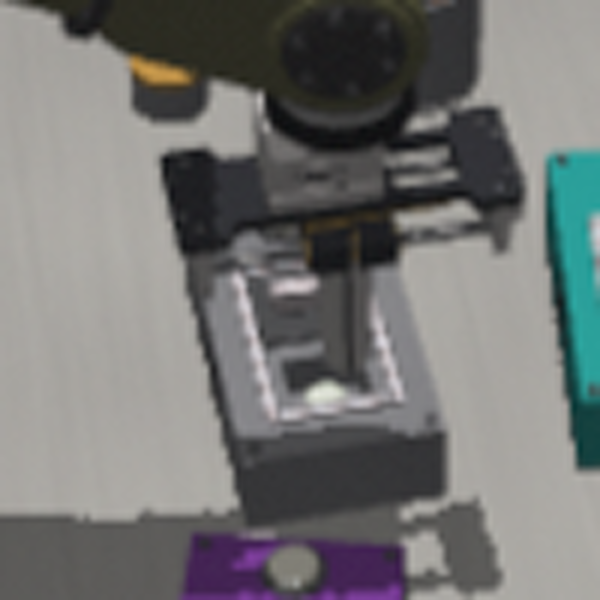

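View pics/t2.png

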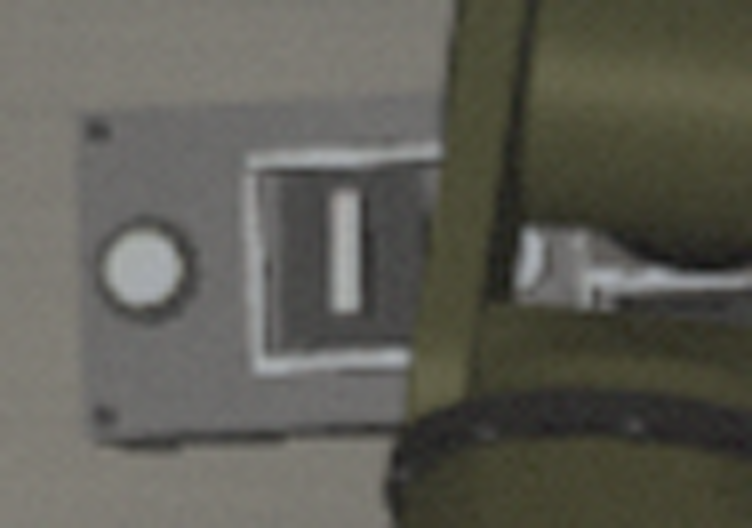

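The cover stands open with the ridge at top crop (346,251), about 53 mm from home. The reset key is visible at side crop (325,395), where I predicted it. Next I press it.

Request:
{"op": "servo_tool", "data": {"motion": [[1,0,4,0,0],[1,0,7,0,0],[1,-0.05,8,0,0],[1,-0.05,8,-3,0],[1,-0.05,8,-6,0],[1,-0.05,8,-8,0],[1,-0.05,8,-9,0],[1,-0.05,8,-10,0],[1,-0.05,8,-11,0],[1,-0.05,8,-11.6,0],[1,-0.05,8,-12,0],[1,-0.05,8,-12.3,0],[1,-0.05,8,-12.5,0],[1,-0.05,8,-12.6,0],[1,-0.05,8,-12.6,0],[1,-0.05,8,-12.6,0]]}}

```text
time_s: 8.0
ee_pos: [0.5141, 0.0649, 0.2334]
eef_rot: [3.141, -0.0, 1.616]
force: [-5.4, -0.5, 11.4]
grip_width: 0.0006
grip_force: 5.5
```

Request:
{"op": "servo_tool", "data": {"motion": [[1,0,0,-0.05,0],[1,0,0,-0.1,0],[1,0,0,-0.1,0],[1,0,0,-0.1,0]]}}

```text
time_s: 8.5
ee_pos: [0.5141, 0.0648, 0.2331]
eef_rot: [3.141, 0.0, 1.616]
force: [-10.1, -1.6, 22.4]
grip_width: 0.0006
grip_force: 11.0
```

The key is fully down on its stop: force jumped to 22 N with almost no further travel. Next: rise, pass over the cover and come down on its +y side.

Request:
{"op": "servo_tool", "data": {"motion": [[1,0,0,1,0],[1,0,0,4,0],[1,0,0,7.5,0],[1,0,0,7.5,0],[1,-0.2,4,7.5,0],[1,-0.37,7.2,7.5,0],[1,-0.37,7.2,7.5,0],[1,-0.37,7.2,7.5,0],[1,-0.37,7.2,6,0],[1,-0.37,7.2,4.6,0],[1,-0.37,7.2,3.9,0],[1,-0.37,7.2,3.9,0],[1,-0.37,7.2,3.9,0]]}}

```text
time_s: 10.12
ee_pos: [0.5105, 0.1368, 0.2709]
eef_rot: [3.141, -0.0, 1.616]
force: [0.5, -0.5, 0.8]
grip_width: 0.0008
grip_force: 0.0
```

Request:
{"op": "servo_tool", "data": {"motion": [[1,0.02,-0.4,-0.1,0],[1,0.04,-0.8,-0.1,0],[1,0.06,-1.2,-0.1,0],[1,0.07,-1.6,-0.1,0],[1,0.09,-2.0,-0.1,0],[1,0.11,-2.4,-0.1,0],[1,0.13,-2.8,-0.1,0],[1,0.15,-3.2,-0.1,0],[1,0.17,-3.6,-0.1,0],[1,0.19,-4.0,-0.1,0],[1,0.2,-4.4,-0.1,0],[1,0.22,-4.8,-0.1,0],[1,0.24,-5.2,-0.1,0],[1,0.25,-5.5,-0.1,0],[1,0.26,-5.7,-0.1,0],[1,0.26,-5.7,-0.1,0]]}}

```text
time_s: 12.12
ee_pos: [0.5129, 0.0796, 0.2695]
eef_rot: [-3.141, 0.0, 1.616]
force: [-0.2, -0.3, 0.2]
grip_width: 0.0003
grip_force: 0.0
```

Request:
{"op": "servo_tool", "data": {"motion": [[1,0,-0.1,0,0],[1,0.01,-0.2,0,0],[1,0.01,-0.3,0,0],[1,0.01,-0.35,0,0],[1,0.01,-0.4,0,0],[1,0.01,-0.4,0,0]]}}

```text
time_s: 12.88
ee_pos: [0.5129, 0.0768, 0.2698]
eef_rot: [-3.141, -0.002, 1.616]
force: [-2.2, 13.2, 4.9]
grip_width: 0.0007
grip_force: 6.7
```

The stop is met at 13 N. I'll back off, rise clear and check.

Request:
{"op": "servo_tool", "data": {"motion": [[1,0,0.5,0,0],[1,-0.05,1.2,0,0],[1,-0.05,1.2,2,0],[1,-0.05,1.2,6,0],[1,-0.05,1.2,11,0],[1,-2,-5,13,0],[1,-4,-11,13,0],[1,-6,-17,13,0],[1,-8,-23,13,0],[1,-10,-29,13,0],[1,-10,-34,13,0],[1,-10,-34,13,0],[1,-10,-34,13,0]]}}

```text
time_s: 14.5
ee_pos: [0.4131, -0.2638, 0.3995]
eef_rot: [-3.141, -0.0, 1.616]
force: [0.2, -0.4, -1.0]
grip_width: 0.0007
grip_force: 0.0
```

```bash
python3 - <<'E'
from meas import *
from station import ctrl
t=ctrl.camera("top")
o=ctrl.get_obs();print(o["time_s"],o["ee_pos"],o["force"])
crop(t,160,180,94,66,8,"pics/t3.png")
for a,ce,b in blobs(t,165,190,79,44,140):
    d=ray(t,*ce,.083)-[.5138,.0622,0]; print(a,(d[0]+.046*d[1]).round(4),(d[1]-.046*d[0]).round(4))
E
```

```text
14.55 [ 0.41324142 -0.26335052  0.39956156] [-0.38877523  0.10118449  0.24576085]
3947 0.0348 0.0304
1306 0.0031 -0.0301
6027 -0.028 0.047
2292 0.0001 0.0003
3662 -0.0017 0.127
```

View pics/t3.png

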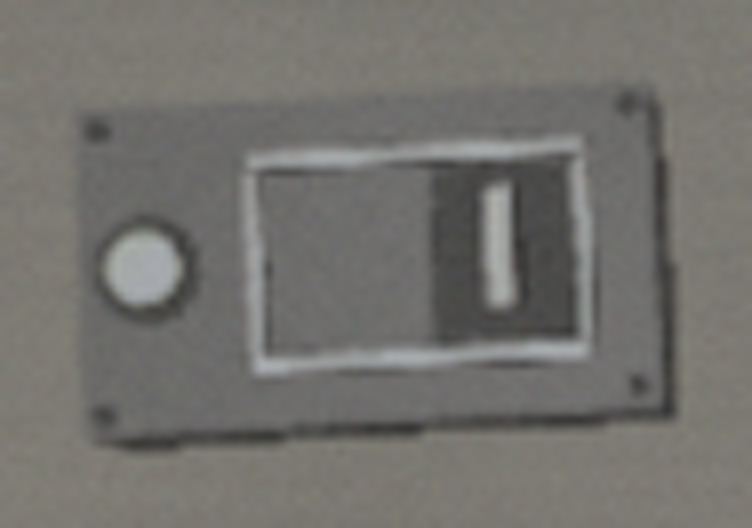

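The picture shows the cover flat against its home stop, with the ridge at crop (499,245), about 0.3 mm from the well centre. The arm is clear of everything, so I'm handing in.

```bash
python3 -c "
from station import ctrl
print(ctrl.hand_in())"
```

```text
the job is handed in; nothing more can be done
None
```

I opened the cover, pressed the reset key fully down, slid the cover home (measured about 0.3 mm from the well centre) and handed the job in at about 14.6 s; the hand-in returned no verdict.

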